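# Slide an ice pack along a fence into its well and lock it in

### The arm

A 6-joint arm with a two-finger parallel gripper is mounted at the origin on a cart in front of the work surface, level with it; the furniture and walls round the work are solid. World frame = base frame: x ahead of the robot, y to its left, z up, the work surface at z = 0. Lengths are in m, angles in degrees, forces in N, time in s.
With the tool pointing down it reaches from about 0.3 to 0.75 m from the base axis. Payload 8.5 kg.
Tool frame: the origin (TCP) lies midway between the tips of the shut fingers; the grasp point (between the pads) lies 19 mm behind it; z points along the fingers, y is the line along which they close (so a half turn about z gives the same grasp; the last joint's range is limited). The gripper opens to 85 mm and grips with 20 to 120 N. Pads are 22 mm wide; open, the fingers measure 114 mm over their backs; the gripper's body (76 mm by 85 mm) begins 54 mm behind the grasp point. The pads swing forward as they close: fully open they stand 13 mm farther back than shut.
Start: joints at [51.778, 21.807, 74.336, -0, 83.858, -12.336], TCP at [0.24, 0.495, 0.231] pointing down, gripper open.
Joint ranges: [-178.18, 178.18], [-50.72, 133.34], [12.68, 142.11], [-81.47, 261.47], [9.98, 163.14], [-165.26, 165.26]. Speed limits (degrees/s): [136.94, 136.94, 180, 180, 180, 180].

### API

Orientations are given as a 3x3 rotation matrix whose columns are the frame's x, y, z axes.
In Python, from rig import observe, optics, order, spotter gives the robot as it stands.
- The arm moves only by the tool move_arm, never from a script. Its argument "series" is text: rows parted by semicolons, each of 5 numbers parted by spaces: the shift along the tool's x, y, z in cm, then the turn about the tool's z in degrees, then the opening, from -1 (shut) to 1 (fully open). A call has 1 to 8 rows; each row is the pose to reach, as a shift and turn from the pose commanded when the call began, along the tool's axes at that moment; what a row does not reach only later rows make up. A row lasts 1/8 s, in which the tool goes at most 62.5 mm and 10.7 degrees, less where a joint would pass 70% of its speed; a pose out of reach is approached as far as the arm can. A call with a gripper value outside its range is refused whole. The fingers move at their own pace and stop on an object; "force" is the grip in N (left out, the last holds). Time passes only in rows, so rows that repeat a pose let the fingers close. It gives the time, the measured TCP pose, the force, the opening and the grip force at its end, in the units of the state.
- observe(): the state, without advancing time (a new reading comes with each control period).
- optics.get_image(name): name is "scene" or "top" or "wrist"; returns a dict with "pixels" (400x640x3 uint8, blue, green, red), "camera_matrix" (3x3 intrinsics, pixels), "dist" ([k1, k2, p1, p2, k3] as OpenCV has them; the pictures are not rectified), "rvec" (rotation vector, rad) and "tvec" (3), from world to camera coordinates, as OpenCV has them. Camera axes: x right, y down, z forward; pixel columns grow to the right and rows downward; lengths in m; the calibration is good to about 2 mm. A picture is of the moment at which its call begins. There is no depth.
- order.close_job(): hands the job in; it is judged then, once.
Trained networks look in the newest picture that a camera, given by its name, has taken for a name from the list of things; names that differ only in an ending like _2 or _b are one class to them, and where a whole thing is asked for, a point or a joint stands for the part that bears it (a point fixed in the world has none). Each returns a list of dicts, best first, with "score" (0 to 1); they miss things now and then, are a little off and sometimes report something else, mostly with a low value. They report only what shows in the picture. A call takes as long as a camera call.
- spotter.find_in(thing, camera): "point" ([x, y, z] in m, in world coordinates, good to about 4 mm: the middle of the surface that is visible of it).
- spotter.cut_out(thing, camera): "pixels" (400x640 bool, what is visible of it).
- spotter.mark_of(thing, camera): "point" ([x, y, z] in m, in world coordinates, good to about 4 mm: a listed point, or the origin of a listed thing).
The state is a dict: "time_s": time; "q": joint angles; "qvel": joint speeds; "joint_efforts": joint torques, N m; "position": TCP position; "tool_rot": TCP orientation; "ft_force": force on the tool from outside, world axes, zero at the start; "wrist_torque": the same for the moment, N m; "grip_width": finger opening in m; "gripper_force": force on a finger pad.
Only numpy, scipy, OpenCV 4.12 (cv2) and the standard library are available. Lean on these libraries where they do the work, as an engineer would, in place of code of your own. Each camera call takes 0.05 s, during which the arm holds its last target. There are 200 camera calls.

### The job

The ice pack lies askew on the deck of the packing tray. Without lifting it off the tray, push it up against the fence and slide it along the fence until it drops into the well and lies flat on the well's floor; then slide the keeper by its knob fully over the pack to lock it in. Leave the things lying round the tray where they are.

Things in the scene. Friction and masses are not known exactly. Their poses are not given: they have to be found in the camera images.
- tray: Grey packing tray, screwed down. Origin on its underside (table height); +x points away from the robot, +y to its left. In tray coordinates (mm): the deck is the right part, x -125..95, y -130..2, top z 26; the well lies left of it, x -76..95, y 2..100; left of the well an end stop, face at y 100, 12 thick, top z 41; in front of the well the keeper's block, x -155..-95, y 8..112, top z 41.
- well (a point): Point on the floor of the well (tray x 2, y 51, z 8 mm; tray axes) where the ice pack's origin lies when the pack is in. The well is a rectangular cavity 171 x 98 mm, 18 mm deep: the pack's body with 3 to 4 mm play all round. Its near wall (x -95..-76, top z 26) has a slot, tray y 13..53, for the pack's cap.
- fence (a point): Point on the face of the aluminium fence (tray x 95, y -60, z 26 mm). The fence runs along the whole far side of the tray, past deck and well, and is also the well's far wall; its face looks to tray -x, it is 12 mm thick, top at z 62 mm.
- ice_pack: Light blue ice pack, 0.36 kg, body 90 x 165 x 30 mm plus a cap 24 mm across that sticks out 15 mm at one short end, off centre at x +18 (180 mm in all). Origin on the underside, middle of the 180 mm; own y runs from the cap (y -90) to the plain end (y +90); x is across. Starts askew on the deck, cap towards the robot, 10 to 30 mm short of the fence. Too wide to grasp across.
- keeper (a joint): Slide of the keeper, a 50 x 50 x 6 mm aluminium plate on top of its block in front of the well, underside at z 43 mm: 0 = fully back (open, clear of the well), 0.055 = fully forward over the end of the pack (locked). It moves along the tray's +x and stays where it is left; friction about 2 N.
- keeper_knob (a point): Centre of the top of the keeper's upright black knob, 18 mm across, 32 mm tall (z 49..81 mm above the table), at tray x -135 when fully back; it moves with the keeper. Push it away from the robot (tray +x) to lock.
- thermo_logger: White temperature logger, 56 x 95 x 20 mm, lying left of the tray; origin under its middle. Leave it alone.
- tape_roll: Small black tape roll, 62 mm across, 19 mm high, lying right of the tray; origin under its middle. Leave it alone.
- marker: Marker pen, 18 x 133 x 20 mm, lying on the table well left of the tray; origin under its middle. Leave it alone.
- paper_carton: Large open cardboard carton that stands fixed behind and left of the tray, about 300 x 280 mm in plan and 300 mm high, seen from its origin as x -122..178, y -75..205 mm in its own axes. An obstacle only: go round in front of it or over it.

How it is judged:
By the outcome, as a careful person would: the job done as asked, in the order asked, and still so for the second after the job is handed in, with the robot touching nothing.
It also fails if it takes over 64 s, if anything falls off the work surface, if the arm or the gripper's body presses on something with over 40 N, if the wrist force passes 120 N, or if a joint passes its speed limit or range.

## Working session

There is one attempt and no reset: what is moved stays moved. The work goes in short steps, Python scripts to look and compute and a tool call to move; the robot and the scene stay as the last step left them, time stands still between calls to the robot, and variables do not carry over. Pictures are saved under pics/ and viewed, at most 10 in all, crops included, and the job is handed in when it is done.

Besides the shell and the picture viewer there is one more tool, called after "Emit:" in YAML: its name, and indented under it one key for each argument. move_arm: Moves the arm, as the interface text tells. Its arguments: {"type":"object","properties":{"series":{"type":"string"},"force":{"type":"number"}},"required":["series"]}

```bash
mkdir -p pics; ls; python3 - <<'E'
from rig import observe, optics, spotter
import cv2,numpy as np
s=observe();print(s['time_s'],s['position'],np.round(s['tool_rot'],3).tolist(),s['grip_width'])
ims=[]
for c in("top","scene"):
    d=optics.get_image(c);cv2.imwrite(f"pics/{c}0.png",d["pixels"]);
    np.savez(f"{c}.npz",**{k:np.array(d[k]) for k in d})
    for t in("tray","well","fence","ice_pack","keeper_knob","thermo_logger","tape_roll","marker","paper_carton"):
        r=spotter.mark_of(t,c); print(c,t,[(np.round(x["point"],4).tolist(),round(x["score"],2)) for x in r[:2]])
E
```

```text
pics
0.0 [0.23994973 0.49457509 0.23071099] [[-0.9, 0.437, -0.001], [0.437, 0.9, -0.001], [0.0, -0.001, -1.0]] 0.0853636195562783
top tray [([0.5111, -0.3005, -0.0014], 0.66)]
top well [([0.5363, -0.2579, 0.0028], 0.95)]
top fence [([0.5714, -0.3916, 0.0239], 0.85)]
top ice_pack [([0.5371, -0.2562, 0.0042], 0.31)]
top keeper_knob [([0.4152, -0.2007, 0.0773], 0.68)]
top thermo_logger [([0.5051, -0.1196, -0.0013], 0.56)]
top tape_roll []
top marker [([0.4169, -0.0276, -0.0013], 0.59)]
top paper_carton []
scene tray []
scene well [([0.5309, -0.255, 0.0098], 0.76)]
scene fence [([0.5724, -0.3934, 0.0308], 0.88)]
scene ice_pack [([0.4709, -0.3445, 0.0316], 0.93)]
scene keeper_knob [([0.4159, -0.1997, 0.0812], 0.68)]
scene thermo_logger [([0.5015, -0.1167, -0.0003], 0.54)]
scene tape_roll [([0.4916, -0.5019, 0.0001], 0.98)]
scene marker [([0.4169, -0.0254, -0.0012], 0.77)]
scene paper_carton []
```

View pics/top0.png

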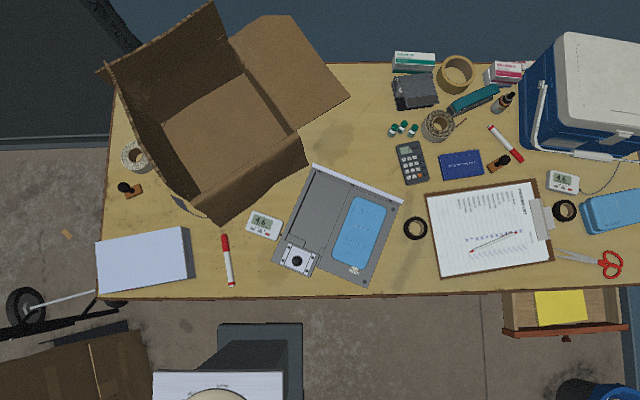

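View pics/scene0.png

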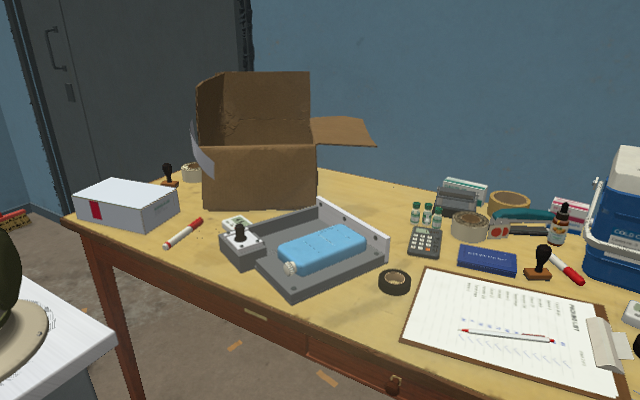

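The top view shows the tray around (340,225), yawed about −22°. The fence runs (315,167)→(403,202), the pack is at (361,230) with its cap at (353,268), and the knob is at (297,262). The blue object at (610,210) is a decoy. Next I fit the poses to the masks.

```bash
cat > h.py <<'E'
import numpy as np,cv2
from scipy.optimize import minimize
from rig import observe,optics,spotter
def box(x0,x1,y0,y1,z0,z1): return np.array([[x,y,z] for x in(x0,x1) for y in(y0,y1) for z in(z0,z1)])/1000.
TR=np.vstack([box(-125,107,-130,112,0,26),box(95,107,-130,112,0,62),box(-155,-95,8,112,0,41),box(-76,107,100,112,0,41)])
a=np.arange(0,6.3,.4)
PK=np.vstack([box(-45,45,-75,90,0,30),np.stack([18+12*np.cos(a),0*a-90,15+12*np.sin(a)],1)/1000])
def world(P,p,z=0): 
    c,s=np.cos(p[2]),np.sin(p[2]); return P@np.array([[c,-s,0],[s,c,0],[0,0,1]]).T+[p[0],p[1],z]
def proj(P,d): return cv2.projectPoints(P,d["rvec"],d["tvec"],d["camera_matrix"],d["dist"])[0][:,0]
def hullmask(pts,S=4):
    m=np.zeros((400*S,640*S),np.uint8); cv2.fillConvexPoly(m,cv2.convexHull(np.round((pts+.5)*S-.5).astype(np.int32)),1); return m
def fit(P,z,obs,p0):
    # obs: list of (d, mask)
    M=[]
    for d,m in obs:
        n,l,st,_=cv2.connectedComponentsWithStats(m.astype(np.uint8)); k=1+np.argmax(st[1:,4])
        ys,xs=np.nonzero(l==k); M.append((d,hullmask(np.stack([xs,ys],1).astype(float))))
    def cost(p):
        c=0
        for d,m in M:
            h=hullmask(proj(world(P,p,z),d)); c+=1-(h&m).sum()/(h|m).sum()
        return c/len(M)
    p0=np.array(p0); best=None
    for k in range(2):
        r=minimize(cost,p0,method="Nelder-Mead",options=dict(initial_simplex=[p0,p0+[.01,0,0],p0+[0,.01,0],p0+[0,0,.12]],xatol=1e-4,fatol=1e-4,maxiter=120)); p0=r.x
    return r.x,r.fun
def look(thing,cams=("top","scene")):
    o=[]
    for c in cams:
        d=optics.get_image(c); r=spotter.cut_out(thing,c)
        if r: o.append((d,r[0]["pixels"])); print(c,thing,[(round(x["score"],2),int(x["pixels"].sum()),np.round(np.argwhere(x["pixels"]).mean(0)).tolist()) for x in r])
    return o
E
python3 - <<'E'
from h import *
o=look("tray")
for oo in([o] +[[x] for x in o]): t,f=fit(TR,0,oo,[.505,-.301,-.39]);print(t,np.degrees(t[2]),f)
# point based
A=np.array([[2,51],[95,-60],[-135,33]])/1e3;B=np.array([[.5336,-.2565],[.5719,-.3925],[.4156,-.2002]])
am,bm=A.mean(0),B.mean(0);H=(A-am).T@(B-bm);th=np.arctan2(H[0,1]-H[1,0],H[0,0]+H[1,1]);R=np.array([[np.cos(th),-np.sin(th)],[np.sin(th),np.cos(th)]]);print("pts",bm-R@am,np.degrees(th))
o=look("ice_pack")
for oo in([o] +[[x] for x in o]): p,f=fit(PK,.026,oo,[.471,-.3445,-.2]);print(p,np.degrees(p[2]),f)
E
```

```text
top tray [(0.73, 7309, [225.0, 329.0])]
scene tray [(0.85, 7867, [250.0, 302.0])]
[ 0.51157516 -0.29892866 -0.42083785] -24.112232836720132 0.024523196174847606
[ 0.51087831 -0.29931564 -0.42405961] -24.29682584474003 0.01954005174119866
[ 0.51422286 -0.29898301 -0.43048005] -24.664690201053592 0.02237442922374433
pts [ 0.51430856 -0.29616306] -28.671594303610835
top ice_pack [(0.89, 2507, [234.0, 359.0])]
scene ice_pack [(0.6, 2968, [250.0, 320.0])]
[ 0.47808739 -0.35004314  1.13551129] 65.06000431492212 0.09721941123564776
[ 0.4758229  -0.349582    1.14067562] 65.35589908274608 0.0731552595210585
[ 0.48335952 -0.34806625  1.11141688] 63.679496521282864 0.0998093051672746
```

```bash
python3 - <<'E'
from h import *
t=np.array([.5112,-.2991,np.radians(-24.3)])
o=look("ice_pack")
for oo in([o] +[[x] for x in o]): p,f=fit(PK,.026,oo,[.471,-.3445,np.radians(-105)]);print(p,np.degrees(p[2]),f)
p,f=fit(PK,.026,o,[.471,-.3445,np.radians(-105)])
ims=[]
for (d,m),(x0,y0,x1,y1,s) in zip(o,[(260,150,420,300,4),(200,180,400,310,4)]):
    im=d["pixels"].copy();im=cv2.resize(im,None,fx=4,fy=4,interpolation=cv2.INTER_CUBIC)
    def L(P,pose,z,col):
        q=(proj(world(np.array(P)/1e3,pose,z),d)+.5)*4; cv2.polylines(im,[np.round(q).astype(np.int32)],True,col,1)
    L([[-76,2,26],[95,2,26],[95,100,26],[-76,100,26]],t,0,(0,0,255))
    L([[95,-130,62],[107,-130,62],[107,112,62],[95,112,62]],t,0,(0,255,0))
    L([[-155,8,41],[-95,8,41],[-95,112,41],[-155,112,41]],t,0,(0,255,255))
    L([[-125,-130,26],[95,-130,26],[95,2,26],[-125,2,26]],t,0,(255,0,255))
    L([[-45,-75,30],[45,-75,30],[45,90,30],[-45,90,30]],p,.026,(0,0,0))
    ims.append(im[y0*4:y1*4,x0*4:x1*4])
cv2.imwrite("pics/ov_top.png",ims[0]);cv2.imwrite("pics/ov_sc.png",ims[1])
r=world(np.zeros((1,3)),p)[0]-[t[0],t[1],0]; c,s=np.cos(t[2]),np.sin(t[2]); print("pack in tray",c*r[0]+s*r[1],-s*r[0]+c*r[1],np.degrees(p[2]-t[2]))
E
```

```text
top ice_pack [(0.74, 2572, [234.0, 359.0])]
scene ice_pack [(0.16, 386, [237.0, 241.0])]
[ 0.47131297 -0.34812423 -1.99301592] -114.19140097938339 0.5254227771913671
[ 0.47131297 -0.34812423 -1.99301592] -114.19140097938339 0.05084555438273408
[ 0.471      -0.3445     -1.83259571] -105.00000000000001 1.0
pack in tray -0.016178994409160756 -0.061094930814163236 -89.89140097938339
```

View pics/ov_top.png

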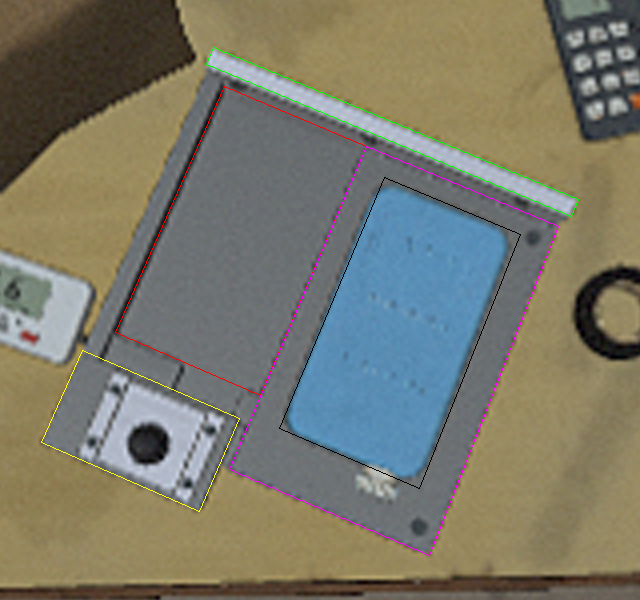

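View pics/ov_sc.png

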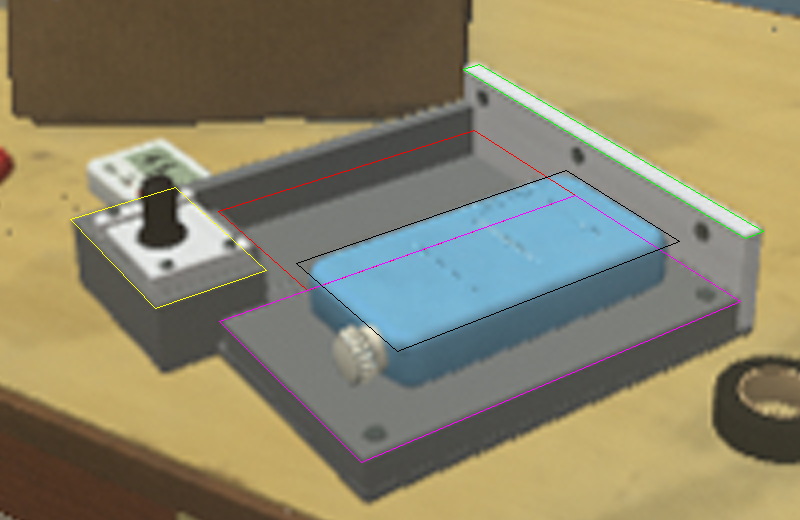

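The tray fit matches the picture. The pack's plain end is about 21 mm short of the fence, with the cap at tray y ≈ −79. For the first push I'll straddle the cap with the fingers part open.

```bash
cat > go.py <<'E'
import numpy as np
T=np.array([.5112,-.2991]);A=np.radians(-24.3);RT=np.array([[np.cos(A),-np.sin(A)],[np.sin(A),np.cos(A)]])
def now(s):
    R=s["tool_rot"];p=s["position"];t=RT.T@(p[:2]-T)*1000
    print("t",round(s["time_s"],2),"tray",np.round([*t,p[2]*1000],1),"yaw_y",round(np.degrees(np.arctan2(R[1][1],R[0][1])-A),1),"F",np.round(RT.T@np.array(s["ft_force"])[:2],1),round(s["ft_force"][2],1),"w",round(s["grip_width"],4),"q",np.round(s["q"],0))
def cmd(s,*tg):
    for x,y,z,yaw in tg:
        p=np.array([*(T+RT@np.array([x,y])/1000),z/1000]); R=np.array(s["tool_rot"])
        d=R.T@(p-np.array(s["position"]))*100
        print((x,y,z,yaw),np.round(d,2),"turn",round(-(yaw-np.degrees(np.arctan2(R[1][1],R[0][1])-A)),1))
E
python3 - <<'E'
from go import *
from rig import observe
s=observe();now(s);cmd(s,(-130,-79,230,90),(-125,-79,120,90))
E
```

```text
t 1.6 tray [-573.8  612.   231.3] yaw_y 88.4 F [-0.6  0. ] -0.0 w 0.0854 q [ 52.  22.  74.   0.  84. -12.]
(-130, -79, 230, 90) [-46.27 -67.84   0.13] turn -1.6
(-125, -79, 120, 90) [-46.77 -67.83  11.13] turn -1.6
```

Emit:
move_arm:
  series: "-4 -6 0 0 0.5;-8 -12 0 0 0;-12 -18 0 0 -0.15;-16 -24 0 0 -0.15;-20 -30 0 0 -0.15;-24 -36 0 0 -0.15;-28 -42 0 0 -0.15;-32 -47.5 0 0 -0.15"

```text
time_s: 2.6
position: [0.309, -0.0014, 0.2317]
tool_rot: [[-0.9, 0.437, 0.002], [0.437, 0.9, -0.0], [-0.002, 0.0, -1.0]]
ft_force: [0.6, 1.0, 0.0]
grip_width: 0.0366
gripper_force: 0.0
```

```bash
python3 - <<'E'
from go import *
from rig import observe
s=observe();now(s);cmd(s,(-130,-79,230,90),(-130,-79,100,90),(-130,-79,33,90))
E
```

```text
t 2.6 tray [-306.8  188.1  231.7] yaw_y 88.4 F [0.2 1.2] 0.0 w 0.0366 q [-23.  -4. 106.   0.  77. -87.]
(-130, -79, 230, 90) [-18.41 -26.21   0.19] turn -1.6
(-130, -79, 100, 90) [-18.39 -26.21  13.19] turn -1.6
(-130, -79, 33, 90) [-18.38 -26.22  19.89] turn -1.6
```

Emit:
move_arm:
  series: "-5 -6 0 -1.6 -0.15;-10 -12 0 -1.6 -0.15;-14 -18 2 -1.6 -0.15;-14.5 -20 4 -1.6 -0.15;-14.5 -20 8 -1.6 -0.15;-14.5 -20 8 -1.6 -0.15"

```text
time_s: 3.35
position: [0.3513, -0.2421, 0.1496]
tool_rot: [[-0.911, 0.412, -0.004], [0.412, 0.911, 0.005], [0.005, 0.003, -1.0]]
ft_force: [-0.6, -0.0, -0.7]
grip_width: 0.0366
gripper_force: 0.0
```

```bash
python3 - <<'E'
from go import *
from h import *
s=observe();now(s);cmd(s,(-130,-79,100,90),(-130,-79,33,90))
o=look("ice_pack",("scene","top"))
for oo in [[x] for x in o]: p,f=fit(PK,.026,oo,[.471,-.3481,np.radians(-114)]);print(RT.T@(p[:2]-T)*1000,np.degrees(p[2]-A),f)
E
```

```text
t 3.35 tray [-169.2  -13.9  149.6] yaw_y 89.9 F [-0.5 -0.3] -0.7 w 0.0366 q [ -51.   15.  100.    0.   65. -116.]
(-130, -79, 100, 90) [-3.95 -6.52  4.92] turn -0.1
(-130, -79, 33, 90) [-3.99 -6.54 11.62] turn -0.1
scene ice_pack [(0.69, 2905, [250.0, 320.0])]
[-11.00556804 -56.40464914] -88.4222537256246 0.12506062754169311
```

```bash
python3 - <<'E'
from go import *
import cv2
d=np.load("top.npz");R=cv2.Rodrigues(d["rvec"])[0];C=-R.T@d["tvec"].ravel()
def ray(u,v,z):
    n=cv2.undistortPoints(np.array([[[u,v]]],float),d["camera_matrix"],d["dist"])[0,0];r=R.T@[*n,1];return RT.T@((C+r*(z-C[2])/r[2])[:2]-T)*1000
P=lambda x,y:(260+x/4-.5,150+y/4-.5)
print("cap",ray(*P(378,478),.047))
for n,q in dict(Ltop=(378,200),Lbot=(292,405),Rtop=(505,260),Rbot=(428,455),top=(445,208),bot=(335,455)).items(): print(n,ray(*P(*q),.054))
print("knob",ray(*P(149,440),.081))
E
```

```text
cap [-95.1651822  -82.34307001]
Ltop [ 59.56587    -18.17162858]
Lbot [-75.82406236 -18.1456974 ]
Rtop [  55.78331391 -103.46534543]
Rbot [ -71.32862514 -104.00383546]
top [ 71.19245085 -57.81655994]
bot [-92.97089017 -53.08734108]
knob [-128.30986318   50.13522325]
```

Emit:
move_arm:
  series: "-4 -6.3 1 0 -0.15;-4 -6.3 5 0 -0.15;-4 -6.3 5 0 -0.15"

```text
time_s: 3.92
position: [0.3625, -0.316, 0.1007]
tool_rot: [[-0.911, 0.411, -0.002], [0.411, 0.911, 0.003], [0.003, 0.002, -1.0]]
ft_force: [-1.5, 0.7, 0.7]
grip_width: 0.0365
gripper_force: 0.0
```

```bash
python3 - <<'E'
from go import *
from rig import observe,optics
import cv2
s=observe();now(s);cmd(s,(-130,-80,100,90),(-125,-80,33,90),(-100,-80,33,90))
cv2.imwrite("pics/w1.png",optics.get_image("wrist")["pixels"])
E
```

```text
t 3.92 tray [-128.5  -76.6  100.7] yaw_y 90.0 F [-1.7  0. ] 0.7 w 0.0365 q [ -55.   24.   96.    0.   60. -121.]
(-130, -80, 100, 90) [ 0.15 -0.34  0.07] turn 0.0
(-125, -80, 33, 90) [-0.37 -0.35  6.77] turn 0.0
(-100, -80, 33, 90) [-2.87 -0.35  6.76] turn 0.0
```

View pics/w1.png

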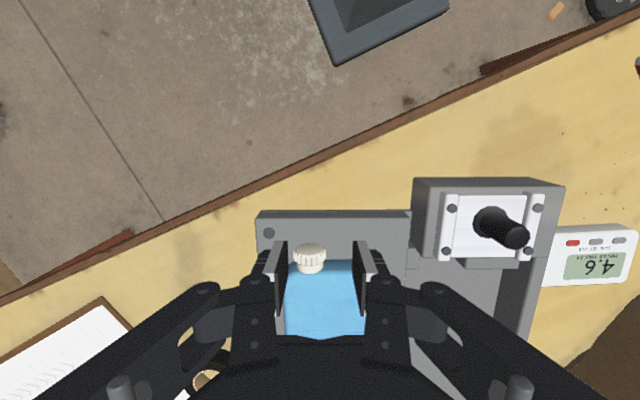

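Emit:
move_arm:
  series: "0.2 -0.6 2 0 -0.1;0.2 -0.6 5 0 -0.1;0.2 -0.6 6.7 0 -0.1;0.2 -0.6 6.7 0 -0.1;-0.4 -0.6 6.7 0 -0.1;-1.0 -0.6 6.7 0 -0.1;-1.6 -0.6 6.7 0 -0.1;-2.0 -0.6 6.7 0 -0.1"

```text
time_s: 4.97
position: [0.3791, -0.3306, 0.0345]
tool_rot: [[-0.912, 0.411, 0.0], [0.411, 0.912, -0.0], [-0.0, -0.0, -1.0]]
ft_force: [0.2, 0.3, 0.3]
grip_width: 0.0389
gripper_force: 0.0
```

```bash
python3 - <<'E'
from go import *
from rig import observe,optics
import cv2
s=observe();now(s);cmd(s,(-81,-83,33,90))
im=optics.get_image("wrist")["pixels"];cv2.imwrite("pics/w2.png",im[180:400,180:460])
E
```

```text
t 4.97 tray [-107.4  -83.    34.5] yaw_y 90.0 F [0.  0.3] 0.3 w 0.0389 q [ -55.   31.   97.    0.   52. -120.]
(-81, -83, 33, 90) [-2.64  0.    0.15] turn 0.0
```

View pics/w2.png

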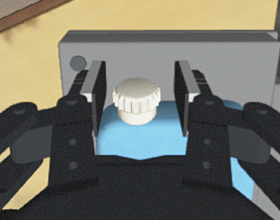

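The cap at (137,100) in the crop sits between the pads at about 98 and 183, centred to within a few millimetres. Pushing to the fence.

Emit:
move_arm:
  series: "-0.4 0 0 0 -0.1;-0.8 0 0 0 -0.1;-1.2 0 0 0 -0.1;-1.6 0 0 0 -0.1;-1.9 0 0 0 -0.1;-2.2 0 0 0 -0.1;-2.2 0 0 0 -0.1"

```text
time_s: 5.9
position: [0.399, -0.3395, 0.0343]
tool_rot: [[-0.912, 0.411, 0.0], [0.411, 0.912, -0.0], [-0.001, -0.0, -1.0]]
ft_force: [0.5, 0.3, -0.1]
grip_width: 0.0384
gripper_force: 0.0
```

```bash
python3 - <<'E'
from go import *
from h import *
s=observe();now(s)
o=look("ice_pack",("scene","top"))
for oo in [[x] for x in o]: p,f=fit(PK,.026,oo,[.49,-.355,np.radians(-114)]);print(RT.T@(p[:2]-T)*1000,np.degrees(p[2]-A),f)
E
```

```text
t 5.9 tray [-85.6 -83.   34.3] yaw_y 90.0 F [0.4 0.5] -0.1 w 0.0384 q [ -53.   33.   94.    0.   54. -119.]
scene ice_pack [(0.72, 1888, [247.0, 337.0])]
top ice_pack [(0.76, 1282, [213.0, 364.0])]
[ 27.42370141 -72.87225985] -51.58902207137858 0.35070422535211265
[ 13.29369655 -59.35851768] -89.3685322662393 0.43020689655172417
```

Emit:
move_arm:
  series: "-0.3 0 0 0 -0.1;-0.5 0 0 0 -0.1;-0.5 0 0 0 -0.1"

```text
time_s: 6.48
position: [0.4034, -0.3415, 0.0343]
tool_rot: [[-0.912, 0.411, 0.0], [0.411, 0.912, -0.0], [-0.0, -0.0, -1.0]]
ft_force: [-1.0, 0.2, 0.5]
grip_width: 0.0385
gripper_force: 0.4
```

Emit:
move_arm:
  series: "-0.2 0 0 0 -0.1;-0.2 0 0 0 -0.1"

```text
time_s: 6.72
position: [0.4052, -0.3423, 0.0343]
tool_rot: [[-0.912, 0.411, 0.0], [0.411, 0.912, -0.0], [-0.0, -0.0, -1.0]]
ft_force: [-1.0, 0.2, 0.5]
grip_width: 0.0386
gripper_force: 0.4
```

Emit:
move_arm:
  series: "-0.2 0 0 0 -0.1;-0.2 0 0 0 -0.1"

```text
time_s: 6.98
position: [0.4069, -0.343, 0.0343]
tool_rot: [[-0.912, 0.411, -0.0], [0.411, 0.912, 0.0], [0.0, 0.0, -1.0]]
ft_force: [-2.8, 1.2, 1.6]
grip_width: 0.0385
gripper_force: 1.1
```

Emit:
move_arm:
  series: "-0.2 0 0 0 -0.1;-0.2 0 0 0 -0.1"

```text
time_s: 7.22
position: [0.4074, -0.3429, 0.0342]
tool_rot: [[-0.912, 0.411, -0.003], [0.411, 0.912, 0.003], [0.004, 0.001, -1.0]]
ft_force: [-8.8, 3.0, 5.2]
grip_width: 0.0385
gripper_force: 4.8
```

```bash
python3 - <<'E'
from go import *
from rig import observe,optics
import cv2
s=observe();now(s)
im=optics.get_image("scene")["pixels"][180:310,220:400];cv2.imwrite("pics/s2.png",cv2.resize(im,None,fx=4,fy=4,interpolation=cv2.INTER_CUBIC))
E
```

```text
t 7.22 tray [-76.6 -82.6  34.2] yaw_y 90.1 F [-9.3 -0.8] 5.2 w 0.0385 q [ -53.   33.   92.   -0.   55. -119.]
```

View pics/s2.png

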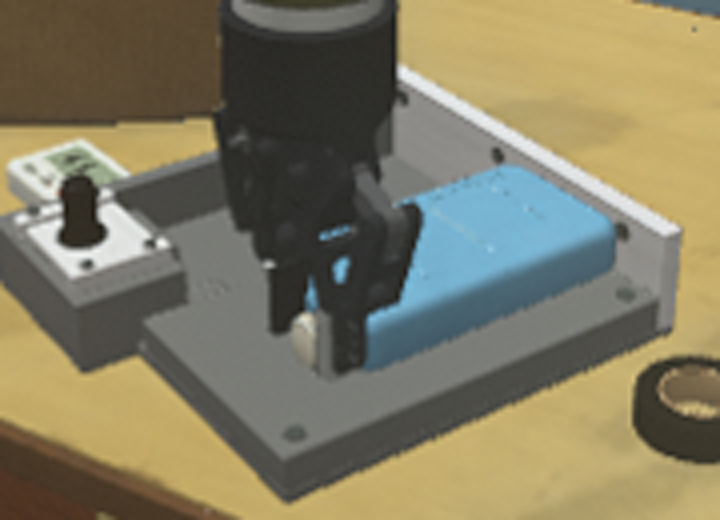

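Emit:
move_arm:
  series: "1.5 0 0 0 -0.1;3.5 0 0 0 -0.1;3.5 0 -4 0 -0.1;3.5 -3 -9 10 0.2;0 -7 -9 20 0.6;-4 -8 -9 30 1;-8 -8 -9 40 1;-10 -8 -9 50 1"

```text
time_s: 8.28
position: [0.4687, -0.4588, 0.124]
tool_rot: [[-0.266, 0.964, 0.001], [0.964, 0.266, -0.001], [-0.001, 0.001, -1.0]]
ft_force: [-0.7, 0.2, -0.4]
grip_width: 0.0852
gripper_force: 0.0
```

```bash
python3 - <<'E'
from go import *
from h import *
s=observe();now(s);cmd(s,(12,-150,110,0))
o=look("ice_pack",("top",))
for oo in [[x] for x in o]: p,f=fit(PK,.026,oo,[.49,-.355,np.radians(-114)]);print(RT.T@(p[:2]-T)*1000,np.degrees(p[2]-A),f)
E
```

```text
t 8.28 tray [  26.9 -163.1  124. ] yaw_y 39.7 F [-0.7 -0.1] -0.4 w 0.0852 q [-55.  37.  65.   0.  77. -70.]
(12, -150, 110, 0) [ 1.96 -0.32  1.39] turn 39.7
top ice_pack [(0.76, 1905, [220.0, 361.0])]
[ 11.65379666 -51.45806432] -99.71791947350661 0.2674811421167106
```

Emit:
move_arm:
  series: "0.5 -0.1 1 10 1;1 -0.2 1.4 20 1;1.5 -0.3 1.4 30 1;2 -0.3 1.4 39.7 1;2 -0.3 4 39.7 1;2 -0.3 8 39.7 1;2 -0.3 9 39.7 1;2 -0.3 9 39.7 1"

```text
time_s: 9.38
position: [0.4585, -0.4396, 0.0347]
tool_rot: [[0.405, 0.914, -0.0], [0.914, -0.405, 0.0], [0.0, -0.0, -1.0]]
ft_force: [0.2, -0.2, -0.2]
grip_width: 0.0855
gripper_force: 0.0
```

```bash
python3 - <<'E'
from go import *
from h import *
s=observe();now(s);cmd(s,(12,-130,24,0))
cv2.imwrite("pics/w3.png",optics.get_image("wrist")["pixels"])
E
```

```text
t 9.38 tray [   9.8 -149.7   34.7] yaw_y 0.4 F [ 0.3 -0.2] -0.2 w 0.0855 q [-54.  41.  75.   0.  65. -31.]
(12, -130, 24, 0) [1.97 0.24 1.07] turn 0.4
```

View pics/w3.png

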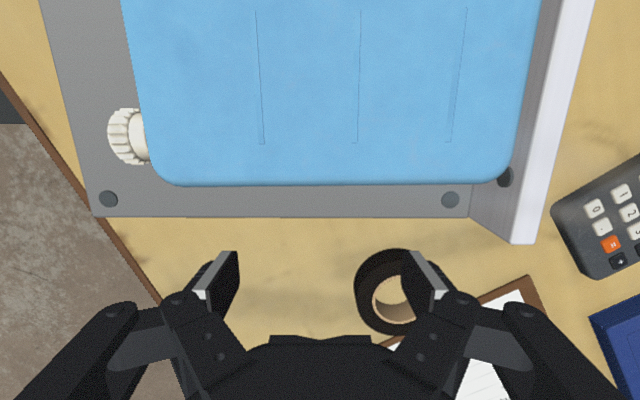

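Emit:
move_arm:
  series: "1 0.2 0.5 0.4 1;1.8 0.2 1.1 0.4 1;2.6 0.2 1.1 0.4 1;3.4 0.2 1.1 0.4 1;4.2 0.2 1.1 0.4 1;5 0.2 1.1 0.4 1;5.8 0.2 1.1 0.4 1;6.4 0.2 1.1 0.4 1"

```text
time_s: 10.42
position: [0.4867, -0.3815, 0.0234]
tool_rot: [[0.413, 0.911, -0.0], [0.911, -0.413, -0.0], [-0.0, 0.0, -1.0]]
ft_force: [-2.0, -1.8, 0.8]
grip_width: 0.0854
gripper_force: 1.2
```

Emit:
move_arm:
  series: "0.7 0 0 0 1;1.4 0 0 0 1;2.1 0 0 0 1;2.8 0 0 0 1;2.8 0 0 0 1"

```text
time_s: 11.05
position: [0.4985, -0.3555, 0.0232]
tool_rot: [[0.412, 0.911, 0.0], [0.911, -0.412, 0.001], [0.001, 0.0, -1.0]]
ft_force: [-0.6, 0.6, -0.7]
grip_width: 0.0853
gripper_force: 0.0
```

```bash
python3 - <<'E'
from go import *
from h import *
s=observe();now(s);cmd(s,(12,-5,24,0))
w=optics.get_image("wrist")["pixels"];c=optics.get_image("scene")["pixels"][170:310,200:400]
cv2.imwrite("pics/c4.png",np.vstack([cv2.resize(w,None,fx=.7,fy=.7),cv2.resize(c,(448,314))]))
E
```

```text
t 11.05 tray [ 11.7 -56.6  23.2] yaw_y -0.1 F [-0.8  0.2] -0.7 w 0.0853 q [-47.  40.  79.   0.  61. -22.]
(12, -5, 24, 0) [ 5.16  0.03 -0.07] turn -0.1
```

View pics/c4.png

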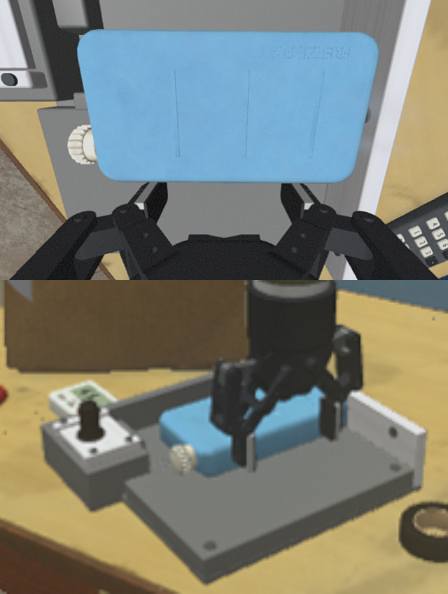

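Emit:
move_arm:
  series: "0.6 0 0 0 1;1.2 0 0 0 1;1.8 0 0 0 1;2.4 0 0 0 1;3 0 0 0 1;3.6 0 0 0 1;4.2 0 0 0 1;4.2 0 0 0 1"

```text
time_s: 12.15
position: [0.5156, -0.3175, 0.0233]
tool_rot: [[0.412, 0.911, 0.0], [0.911, -0.412, 0.0], [0.0, -0.0, -1.0]]
ft_force: [-1.1, -0.1, 0.5]
grip_width: 0.0856
gripper_force: 0.0
```

```bash
python3 - <<'E'
from go import *
from h import *
s=observe();now(s);cmd(s,(12,-5,24,0))
E
```

```text
t 12.15 tray [ 11.6 -14.9  23.3] yaw_y -0.1 F [-0.9 -0.5] 0.5 w 0.0856 q [-43.  39.  80.   0.  60. -18.]
(12, -5, 24, 0) [ 0.99  0.04 -0.07] turn -0.1
```

Pushing the last few millimetres in small steps, watching the force.

Emit:
move_arm:
  series: "0.3 0 0 0 1;0.6 0 0 0 1;0.6 0 0 0 1"

```text
time_s: 12.52
position: [0.518, -0.3124, 0.0233]
tool_rot: [[0.413, 0.911, -0.0], [0.911, -0.413, 0.0], [0.0, -0.0, -1.0]]
ft_force: [1.1, -0.5, -0.5]
grip_width: 0.0854
gripper_force: 0.0
```

Emit:
move_arm:
  series: "0.3 0 0 0 1;0.3 0 0 0 1"

```text
time_s: 12.78
position: [0.5192, -0.3097, 0.0233]
tool_rot: [[0.413, 0.911, -0.0], [0.911, -0.413, 0.0], [0.0, -0.0, -1.0]]
ft_force: [-0.5, -0.5, 0.2]
grip_width: 0.0855
gripper_force: 0.0
```

```bash
python3 - <<'E'
from go import *
from h import *
s=observe();now(s)
o=look("ice_pack")
for z in(.008,.026):
  for oo in [[x] for x in o]: p,f=fit(PK,z,oo,[.53,-.253,np.radians(-114.3)]);print(z,RT.T@(p[:2]-T)*1000,np.degrees(p[2]-A),f)
E
```

```text
t 12.78 tray [11.6 -6.4 23.3] yaw_y -0.1 F [-0.2 -0.7] 0.2 w 0.0855 q [-42.  39.  81.   0.  60. -18.]
top ice_pack [(0.68, 188, [247.0, 226.0])]
scene ice_pack [(0.89, 1385, [232.0, 296.0])]
0.008 [-1.83643033 49.75216099] -90.0 1.0
0.008 [-25.58842486 104.09533062] -29.557198066514236 0.6431592000254365
0.026 [-1.83643033 49.75216099] -90.0 1.0
0.026 [-21.68080798  65.03796301] -31.109784852120875 0.6697685376052771
```

Emit:
move_arm:
  series: "-2 0 0 0 1;-3 0 -4 0 1;-3 0 -9 0 1;-3 -4 -12 -10 0;-2 -8 -12 -20 -1;0 -13 -12 -30 -1;2 -17 -12 -40 -1;4 -20 -12 -50 -1"

```text
time_s: 13.98
position: [0.352, -0.1906, 0.1435]
tool_rot: [[-0.436, 0.9, 0.0], [0.9, 0.436, -0.0], [-0.0, -0.0, -1.0]]
ft_force: [1.4, -0.2, 0.6]
grip_width: 0.0003
gripper_force: 0.0
```

```bash
python3 - <<'E'
from go import *
from h import *
s=observe();now(s);cmd(s,(-195,51,140,90))
o=look("ice_pack")
for z in(.008,.026):
  for oo in [[x] for x in o]: p,f=fit(PK,z,oo,[.53,-.253,np.radians(-114.3)]);print(z,RT.T@(p[:2]-T)*1000,np.degrees(p[2]-A),f)
c=[optics.get_image("scene")["pixels"][170:310,200:400],optics.get_image("top")["pixels"][140:310,250:420]]
cv2.imwrite("pics/c5.png",np.vstack([cv2.resize(c[0],(400,280)),cv2.resize(c[1],(320,320)).copy() if 0 else cv2.copyMakeBorder(cv2.resize(c[1],(320,320)),0,0,0,80,0)]))
E
```

```text
t 13.97 tray [-189.8   33.4  143.5] yaw_y 50.2 F [1.3 0.4] 0.6 w 0.0003 q [-45.  13. 105.  -0.  63. -71.]
(-195, 51, 140, 90) [1.53 1.02 0.35] turn -39.8
top ice_pack [(0.8, 2453, [211.0, 321.0]), (0.48, 7205, [232.0, 343.0])]
scene ice_pack [(0.57, 1938, [231.0, 298.0])]
0.008 [ 1.83578545 45.96238417] -90.30318147867438 0.045441424103921046
0.008 [10.38662036 66.72574017] -91.54380294799148 0.20912099483528057
0.026 [ 0.57477284 44.898008  ] -89.82863789590195 0.06690832553788584
0.026 [-1.61041419 42.76929726] -90.0116480777901 0.26219797714927884
```

View pics/c5.png

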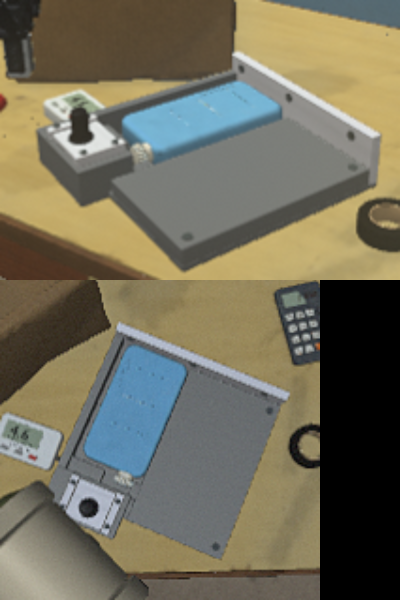

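The pack looks seated: the fit on the well floor gives x 2, y 46, −90°. The play leaves the tilt ambiguous, so I'll gauge its top height near the deck-side edge with a light touch.

```bash
python3 - <<'E'
from go import *
from rig import observe
s=observe();cmd(s,(10,20,140,90),(10,20,60,90))
E
```

```text
(10, 20, 140, 90) [-15.88  11.76   0.37] turn -40.2
(10, 20, 60, 90) [-15.87  11.76   8.37] turn -40.2
```

Emit:
move_arm:
  series: "-4 3 0 -10 -1;-8 6 0 -20 -1;-12 9 0 -30 -1;-15.9 11.8 0 -40 -1;-15.9 11.8 4 -40 -1;-15.9 11.8 7.5 -40 -1;-15.9 11.8 8 -40 -1;-15.9 11.8 8 -40 -1"

```text
time_s: 15.28
position: [0.5291, -0.284, 0.0639]
tool_rot: [[-0.91, 0.414, 0.001], [0.414, 0.91, -0.001], [-0.001, -0.0, -1.0]]
ft_force: [1.4, 0.0, 0.4]
grip_width: -0.0001
gripper_force: 0.0
```

Emit:
move_arm:
  series: "0 0 0.4 0 -1;0 0 0.6 0 -1;0 0 0.8 0 -1;0 0 0.8 0 -1"

```text
time_s: 15.78
position: [0.5286, -0.2832, 0.0554]
tool_rot: [[-0.911, 0.413, -0.0], [0.413, 0.911, 0.0], [0.0, -0.0, -1.0]]
ft_force: [0.3, 0.3, 0.3]
grip_width: -0.0003
gripper_force: 0.0
```

Emit:
move_arm:
  series: "0 0 0.3 0 -1;0 0 0.6 0 -1;0 0 0.8 0 -1;0 0 0.8 0 -1"

```text
time_s: 16.27
position: [0.5286, -0.2832, 0.0471]
tool_rot: [[-0.911, 0.413, -0.0], [0.413, 0.911, 0.0], [0.0, 0.0, -1.0]]
ft_force: [0.2, 0.6, 0.8]
grip_width: -0.0
gripper_force: 0.0
```

```bash
python3 - <<'E'
from go import *
from rig import observe
now(observe())
E
```

```text
t 16.27 tray [ 9.3 21.7 47.1] yaw_y 89.9 F [-0.1  0.7] 0.8 w -0.0 q [ -39.   37.   80.    0.   63. -105.]
```

Emit:
move_arm:
  series: "0 0 0.2 0 -1;0 0 0.5 0 -1;0 0 0.7 0 -1;0 0 0.7 0 -1"

```text
time_s: 16.77
position: [0.5286, -0.2832, 0.0401]
tool_rot: [[-0.911, 0.413, -0.0], [0.413, 0.911, 0.0], [0.0, 0.0, -1.0]]
ft_force: [0.3, -0.3, -0.1]
grip_width: -0.0001
gripper_force: 0.0
```

Emit:
move_arm:
  series: "0 0 0.2 0 -1;0 0 0.3 0 -1;0 0 0.3 0 -1"

```text
time_s: 17.15
position: [0.5287, -0.2833, 0.0381]
tool_rot: [[-0.911, 0.413, 0.0], [0.413, 0.911, -0.0], [-0.001, -0.0, -1.0]]
ft_force: [-1.4, 0.8, 6.3]
grip_width: 0.0001
gripper_force: 3.2
```

Contact at z = 38 mm, so the pack is flat on the floor (8 + 30). Next is the keeper.

Emit:
move_arm:
  series: "0 0 -5 0 -1;0 0 -9.5 0 -1;4 0.5 -10 0 -1;9 1.5 -10 0 -1;14 2.5 -10 0 -1;19 3 -10 0 -1;19 3 -10 0 -1;19 3 -10 0 -1"

```text
time_s: 18.15
position: [0.3686, -0.1781, 0.1377]
tool_rot: [[-0.911, 0.413, 0.001], [0.413, 0.911, -0.001], [-0.002, -0.001, -1.0]]
ft_force: [0.6, 0.3, 0.7]
grip_width: -0.0002
gripper_force: 0.0
```

```bash
python3 - <<'E'
from go import *
from h import *
s=observe();now(s)
for c in("top","scene"):
    optics.get_image(c)
    for r in spotter.mark_of("keeper_knob",c)[:1]: print(RT.T@(np.array(r["point"])[:2]-T)*1000,r["point"][2],r["score"])
cmd(s,(-180,51,60,90),(-155,51,60,90),(-100,51,60,90))
E
```

```text
t 18.15 tray [-179.7   51.6  137.7] yaw_y 89.9 F [0.4 0.5] 0.7 w -0.0002 q [ -42.   14.  104.    0.   62. -108.]
[-129.14023772   49.32716291] 0.0756 0.69
[-128.72568752   49.62406042] 0.0827 0.63
(-180, 51, 60, 90) [ 0.04 -0.06  7.77] turn -0.1
(-155, 51, 60, 90) [-2.46 -0.05  7.78] turn -0.1
(-100, 51, 60, 90) [-7.96 -0.04  7.79] turn -0.1
```

Emit:
move_arm:
  series: "0 -0.2 3 0 -1;0 -0.2 6 0 -1;0 -0.2 7.5 0 -1;0 -0.2 7.5 0 -1;-1 -0.2 7.5 0 -1;-2 -0.2 7.5 0 -1;-2.8 -0.2 7.5 0 -1;-3.6 -0.2 7.5 0 -1"

```text
time_s: 19.35
position: [0.4003, -0.1943, 0.0625]
tool_rot: [[-0.911, 0.413, -0.0], [0.413, 0.911, 0.0], [0.0, -0.0, -1.0]]
ft_force: [-1.3, 0.2, -0.3]
grip_width: 0.0001
gripper_force: 0.9
```

Emit:
move_arm:
  series: "-0.6 0 0 0 -1;-1.2 0 0 0 -1;-1.8 0 0 0 -1;-2.4 0 0 0 -1;-3 0 0 0 -1;-3.6 0 0 0 -1;-3.8 0 0 0 -1;-3.8 0 0 0 -1"

```text
time_s: 20.35
position: [0.4348, -0.2101, 0.0624]
tool_rot: [[-0.911, 0.413, 0.001], [0.413, 0.911, -0.001], [-0.001, -0.0, -1.0]]
ft_force: [-0.3, 0.0, -0.6]
grip_width: 0.0003
gripper_force: 0.0
```

```bash
python3 - <<'E'
from go import *
from rig import observe
now(observe())
E
```

```text
t 20.35 tray [-106.2   49.7   62.4] yaw_y 89.9 F [-0.3 -0.1] -0.6 w 0.0003 q [ -40.   27.   99.   -0.   54. -105.]
```

Emit:
move_arm:
  series: "-0.3 0 0 0 -1;-0.6 0 0 0 -1;-0.8 0 0 0 -1;-0.8 0 0 0 -1"

```text
time_s: 20.85
position: [0.4415, -0.213, 0.0623]
tool_rot: [[-0.911, 0.413, -0.001], [0.413, 0.911, 0.001], [0.001, 0.0, -1.0]]
ft_force: [-4.1, 0.7, 2.6]
grip_width: -0.0002
gripper_force: 2.0
```

Emit:
move_arm:
  series: "-0.2 0 0 0 -1;-0.3 0 0 0 -1;-0.3 0 0 0 -1"

```text
time_s: 21.22
position: [0.4418, -0.213, 0.0622]
tool_rot: [[-0.911, 0.412, -0.007], [0.412, 0.911, 0.003], [0.007, 0.0, -1.0]]
ft_force: [-16.2, 3.3, 11.4]
grip_width: -0.0002
gripper_force: 8.3
```

```bash
python3 - <<'E'
from go import *
from rig import observe
now(observe())
E
```

```text
t 21.23 tray [-98.7  49.9  62.2] yaw_y 90.0 F [-16.1  -3.7] 11.4 w -0.0002 q [ -40.   28.   97.   -0.   55. -105.]
```

Emit:
move_arm:
  series: "1 0 0 0 -1;4 0 0 0 -1;8 0 0 0 -1;8 0 -5 0 -1;8 0 -10 0 -1;10 0 -12 0 -1;10 0 -12 0 -1"

```text
time_s: 22.1
position: [0.3537, -0.1732, 0.1835]
tool_rot: [[-0.911, 0.413, 0.003], [0.413, 0.911, -0.003], [-0.004, -0.001, -1.0]]
ft_force: [-0.6, 0.0, 0.1]
grip_width: 0.0
gripper_force: 0.0
```

```bash
python3 - <<'E'
from go import *
from h import *
s=observe();now(s)
for c in("top","scene"):
    optics.get_image(c)
    for r in spotter.mark_of("keeper_knob",c)[:1]: print(RT.T@(np.array(r["point"])[:2]-T)*1000,r["point"][2],r["score"])
for t in("thermo_logger","marker","tape_roll"):
    for r in spotter.mark_of(t,"scene")[:1]: print(t,np.round(r["point"],4))
E
```

```text
t 22.1 tray [-195.4   49.9  183.5] yaw_y 89.9 F [-0.6 -0.2] 0.1 w 0.0 q [ -43.    9.  102.    0.   69. -109.]
[-196.61590901  210.43344393] -0.0003 0.7
[-80.16388232  55.31186103] 0.0829 0.89
thermo_logger [ 0.4997 -0.1185 -0.0047]
marker [ 4.192e-01 -2.460e-02  4.000e-04]
tape_roll [ 0.4909 -0.5011 -0.0015]
```

Emit:
move_arm:
  series: "3 4 -1 0 -1;4 9 -2 0 -1;5 15 -2 0 -1;6 20 -2 0 -1;6 20 -2 0 -1;6 20 -2 0 -1"

```text
time_s: 23.2
position: [0.3814, 0.0335, 0.202]
tool_rot: [[-0.911, 0.412, -0.001], [0.412, 0.911, -0.0], [0.001, -0.0, -1.0]]
ft_force: [-1.1, -0.2, 0.4]
grip_width: 0.0001
gripper_force: 0.0
```

```bash
python3 - <<'E'
from go import *
from h import *
now(observe())
d0=np.load("top.npz")
def ray(d,u,v,z):
    R=cv2.Rodrigues(d["rvec"])[0];C=-R.T@np.ravel(d["tvec"])
    n=cv2.undistortPoints(np.array([[[u,v]]],float),d["camera_matrix"],d["dist"])[0,0];r=R.T@[*n,1];return RT.T@((C+r*(z-C[2])/r[2])[:2]-T)*1000
d=optics.get_image("top")
for dd,x in((d0,-135),(d,-80)):
    c=proj(world(np.array([[x/1e3,.05,.075]]),[*T,A]),{k:np.array(dd[k]) for k in("rvec","tvec","camera_matrix","dist")})[0]
    g=dd["pixels"].max(2); yy,xx=np.mgrid[:400,:640]; m=(g<60)&(np.hypot(xx-c[0],yy-c[1])<10)
    n,l,st,ce=cv2.connectedComponentsWithStats(m.astype(np.uint8));k=1+np.argmax(st[1:,4]);print(c,ce[k],st[k,4],ray(dd,*ce[k],.075))
for r in spotter.mark_of("keeper_knob","top")[:2]: print(RT.T@(np.array(r["point"])[:2]-T)*1000,r["score"])
o=look("ice_pack",("top",));p,f=fit(PK,.008,o,[.53,-.253,np.radians(-114.3)]);print(RT.T@(p[:2]-T)*1000,np.degrees(p[2]-A),f)
E
```

```text
t 23.2 tray [-255.2  249.8  202. ] yaw_y 89.9 F [-0.9 -0.6] 0.4 w 0.0001 q [-13.   7. 101.  -0.  72. -78.]
[295.7846227  262.26921388] [296.77464789 260.67605634] 71 [-130.75324678   49.36893537]
[305.2980362  240.41109752] [305.20895522 241.10447761] 67 [-81.56433947  49.54342307]
[-79.27926149  51.65160886] 0.75
top ice_pack [(0.92, 2244, [208.0, 322.0])]
[ 6.15294668 46.08670498] -90.09144416032753 0.05569303957137017
```

The measured knob travel is about 49 mm. Its end position is about x −80, which matches fully locked, but I'll push again more firmly to confirm the stop is hard.

Emit:
move_arm:
  series: "-1 -5 0 0 -1;-2 -11 0 0 -1;-4 -16 2 0 -1;-8 -20 2 0 -1;-10.5 -20 6 0 -1;-10.5 -20 10 0 -1;-10.5 -20 13.5 0 -1;-10.5 -20 13.5 0 -1"

```text
time_s: 24.4
position: [0.3932, -0.1917, 0.0659]
tool_rot: [[-0.91, 0.414, -0.004], [0.414, 0.91, 0.003], [0.005, 0.001, -1.0]]
ft_force: [0.4, -0.2, -0.1]
grip_width: -0.0001
gripper_force: 0.0
```

```bash
python3 - <<'E'
from go import *
from rig import observe
s=observe();now(s);cmd(s,(-106,50,62,90),(-100,50,62,90))
E
```

```text
t 24.4 tray [-151.7   49.3   65.9] yaw_y 89.8 F [ 0.5 -0.1] -0.1 w -0.0001 q [ -42.   23.  105.   -0.   52. -107.]
(-106, 50, 62, 90) [-4.57  0.08  0.37] turn -0.2
(-100, 50, 62, 90) [-5.17  0.08  0.37] turn -0.2
```

Emit:
move_arm:
  series: "-1 0.1 0.8 0 -1;-3 0.1 0.8 0 -1;-4.2 0.1 0.8 0 -1;-4.8 0.1 0.8 0 -1;-5.1 0.1 0.8 0 -1;-5.1 0.1 0.8 0 -1"

```text
time_s: 25.15
position: [0.4412, -0.2117, 0.0594]
tool_rot: [[-0.911, 0.413, -0.0], [0.413, 0.911, 0.0], [0.0, 0.0, -1.0]]
ft_force: [-0.4, -0.1, -0.3]
grip_width: -0.0002
gripper_force: 0.0
```

Emit:
move_arm:
  series: "-0.2 0 0 0 -1;-0.4 0 0 0 -1;-0.4 0 0 0 -1"

```text
time_s: 25.52
position: [0.4421, -0.2119, 0.059]
tool_rot: [[-0.911, 0.412, -0.007], [0.412, 0.911, 0.004], [0.008, 0.001, -1.0]]
ft_force: [-12.6, 2.7, 8.5]
grip_width: -0.0005
gripper_force: 6.6
```

Emit:
move_arm:
  series: "-0.2 0 0 0 -1;-0.4 0 0 0 -1;-0.4 0 0 0 -1"

```text
time_s: 25.9
position: [0.4424, -0.2118, 0.0587]
tool_rot: [[-0.911, 0.412, -0.015], [0.412, 0.911, 0.008], [0.017, 0.001, -1.0]]
ft_force: [-27.7, 7.0, 18.7]
grip_width: 0.0003
gripper_force: 14.7
```

```bash
python3 - <<'E'
from go import *
from rig import observe
s=observe();now(s)
E
```

```text
t 25.9 tray [-98.6  51.2  58.7] yaw_y 90.0 F [-28.1  -5. ] 18.7 w 0.0003 q [ -39.   28.   97.   -0.   56. -105.]
```

The stop is hard: the knob stayed at the same position under 28 N. Backing off and handing in.

Emit:
move_arm:
  series: "1.5 0 0 0 -1;4 0 0 0 -1;8 0 0 0 -1;8 0 -5 0 -1;8 0 -10 0 -1;10 0 -12 0 -1;10 0 -12 0 -1;10 0 -12 0 -1"

```text
time_s: 26.9
position: [0.3576, -0.1738, 0.1786]
tool_rot: [[-0.911, 0.413, -0.001], [0.413, 0.911, 0.001], [0.001, 0.0, -1.0]]
ft_force: [-0.2, 0.3, -0.7]
grip_width: -0.0
gripper_force: 0.0
```

```bash
python3 - <<'E'
from go import *
from rig import observe,order,optics,spotter
s=observe();now(s)
optics.get_image("scene")
for r in spotter.mark_of("keeper_knob","scene")[:1]: print(RT.T@(np.array(r["point"])[:2]-T)*1000,r["score"])
print(order.close_job())
E
```

```text
t 26.9 tray [-191.6   51.   178.6] yaw_y 89.9 F [-0.3  0.2] -0.7 w -0.0 q [ -43.   10.  102.    0.   69. -109.]
[-79.10858406  53.70364912] 0.9
the job is handed in; nothing more can be done
None
```

I handed the job in at about 27 s: the ice pack was squared against the fence and slid into the well, where its top measured 38 mm (flat on the floor), and the keeper was pushed to its hard stop over it; the knob ended near x −80, as for fully locked, though its measured travel was about 49 mm rather than 55, so I take it to have started slightly forward.

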